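Click down the lid of a screw organiser

TASK

The orange-framed lid has only been laid on the black screw organiser and none of its four yellow latches has caught. Press down round the lid's orange rim, beside one latch and then the next, until all four have clicked over its edge and it lies flush on the tub all round, so that no screws can spill. Only press: do not lift or carry the lid, do not lean on the thin clear window, and leave the small things standing round it where they are.

Things in the scene. Friction and masses are not known exactly. Their poses are not given: they have to be found in the camera images.
- organiser: black plastic screw organiser, a tub 116 mm (its x) by 176 mm (its y), rim 46 mm above the table; stands fast. Origin: centre of its underside on the table; z up. Four yellow sprung latches, 20 mm wide, 59 mm high, stand on its long sides at x = +-62, y = +-66 mm; their hooks reach 3.5 mm inwards over the lid's edge.
- lid: loose springy plastic lid, 0.2 kg: orange frame, clear window in its middle, can twist a little. Outer lip 2.5 mm thick, 6 mm wide, 116 x 176 mm overall; inside it a flat crown 20 mm wide or more, 9 mm above the lip's underside. A plug below centres it in the tub. Origin: centre of the lip's underside, 54 mm above the table at first (lip lying on the slopes of the four hooks), 46 mm when shut.
- window: the thin clear window in the middle of the lid, 66 x 88 mm, 3 mm lower than the crown; origin at the lid's origin; not to be leaned on (10 N or more)
- press_a (a point): point on top of the lid's orange crown beside latch a, marked by three thumb ribs, at (-42, +66) mm in the organiser's x, y (near left at yaw 0). About 63 mm above the table at the start; 55 to 57 mm when clicked, 55 when all are. Pressed straight down with 8 to 18 N it clicks (as do the others); then the tub's rim stops it firmly.
- press_b (a point): point on top of the lid's orange crown beside latch b, marked by three thumb ribs, at (-42, -66) mm in the organiser's x, y (near right at yaw 0). About 63 mm above the table at the start; 55 to 57 mm when clicked, 55 when all are. When one corner is down, others not yet clicked stand at 60 to 66 mm; one press may click a second latch too.
- press_c (a point): point on top of the lid's orange crown beside latch c, marked by three thumb ribs, at (+42, -66) mm in the organiser's x, y (far right at yaw 0). About 63 mm above the table at the start; 55 to 57 mm when clicked, 55 when all are.
- press_d (a point): point on top of the lid's orange crown beside latch d, marked by three thumb ribs, at (+42, +66) mm in the organiser's x, y (far left at yaw 0). About 63 mm above the table at the start; 55 to 57 mm when clicked, 55 when all are. Going round in the order a, b, c, d is easiest.
- latch_a (a joint): hinge (rad) of yellow latch a (near left): 0 upright at rest, grows to 0.03 to 0.08 as the lid's lip bends the hook outwards, springs back to 0 by itself
- latch_b (a joint): hinge (rad) of yellow latch b (near right): 0 upright at rest, grows to 0.03 to 0.08 as the lid's lip bends the hook outwards, springs back to 0 by itself
- latch_c (a joint): hinge (rad) of yellow latch c (far right): 0 upright at rest, grows to 0.03 to 0.08 as the lid's lip bends the hook outwards, springs back to 0 by itself
- latch_d (a joint): hinge (rad) of yellow latch d (far left): 0 upright at rest, grows to 0.03 to 0.08 as the lid's lip bends the hook outwards, springs back to 0 by itself
- screw_jar: glass jar of screws with a red lid, 63 mm across, 80 mm tall; origin under its centre; leave alone
- tape_measure: yellow tape measure, 43 x 90 x 62 mm tall; origin under its centre; leave alone
- marker: white marker pen with a blue cap, 135 mm long, lying; origin under its centre; leave alone
- pencil: red pencil, 150 mm long, 8 mm thick, lying; origin near its middle; leave alone
- mug: white spotted mug, 82 x 114 x 91 mm tall; origin under its centre; leave alone

How it is judged:
At the end, for the whole second after the job is handed in: All four press points of the lid are within 1.5 mm of fully seated (less than 56.5 mm above the organiser's underside), all four latches have sprung back over the lid's edge (below 0.04 rad), the lid is centred within 4 mm and at rest (z of each of press_a, press_b, press_c, press_d in the frame of organiser below 0.0565 m and value of joint each of latch_a, latch_b, latch_c, latch_d below 0.04 rad and horizontal distance between lid and organiser below 0.004 m and linear speed of lid below 0.01 m/s); the robot touches nothing.
It fails at once if the lid is lifted or carried: part of it rises more than 15 mm above where it lay, or it leaves its place on the tub (z of any of press_a, press_b, press_c, press_d in the frame of organiser above 0.0785 m or horizontal distance between lid and organiser above 0.012 m).
It fails at once if the thin clear window is pressed with more than 10 N (contact force between any of the fingers, the arm and window above 10 N).
It fails at once if another thing on the table is moved more than 15 mm (distance of any of screw_jar, tape_measure, marker, pencil, mug from where it was at the start of the episode above 0.015 m).
It also fails if it takes over 48 s, if anything falls off the work surface, if the arm or the gripper's body presses on something with over 40 N, if the wrist force passes 120 N, or if a joint passes its speed limit or range.

ROBOT

A 6-joint arm with a two-finger parallel gripper is mounted at the origin on a cart in front of the work surface, level with it; the furniture and walls round the work are solid. World frame = base frame: x ahead of the robot, y to its left, z up, the work surface at z = 0. Lengths are in m, angles in rad, forces in N, time in s.
With the tool pointing down it reaches from about 0.25 to 0.8 m from the base axis. Payload 3.9 kg.
Tool frame: the origin (TCP) lies at the very end of the fingers, on their centre line; the grasp point (between the pads) lies arm.pinch_z behind it (arm.pinch_z is the distance from the TCP to the grasp point, in m); z points along the fingers, y is the line along which they close (so a half turn about z gives the same grasp; the last joint's range is limited). The gripper opens to 85 mm and grips with 20 to 120 N. Pads are 22 mm wide; open, the fingers measure 114 mm over their backs; the gripper's body (76 mm by 85 mm) begins 54 mm behind the grasp point. The pads swing forward as they close: fully open they stand 13 mm farther back than shut.
Start: joints at [-1.251, 0.26, -0.138, 1.173, 0, 1.571], TCP at [0.165, -0.498, 0.231] pointing down, gripper open.
Joint ranges: [-2.78, 2.78], [-0.83, 1.72], [-1.28, 1.37], [-1.9, 2.12], [-1.57, 1.48], [-3.14, 3.14]. Speed limits (rad/s): [2.57, 2.57, 3.14, 3.14, 3.14, 3.14].

INTERFACE

Orientations are given as a unit quaternion [x, y, z, w].
In Python, from plant import arm gives the robot as it stands. The module is installed in compiled form; this text tells all that it offers.
- The arm moves only by the tool jog_arm, never from a script. Its argument "moves" is one flat list of numbers, 7 for each row, row after row: the shift along the tool's x, y, z in mm, then the turn, a rotation vector about the tool's x, y, z in degrees, then the closure in counts, from 0 (fully open) to 255 (shut). In form: [dx, dy, dz, ax, ay, az, fingers, dx, dy, dz, ax, ay, az, fingers, ...]. A call has 1 to 20 rows; each row shifts and turns the commanded pose from where the row before left it, along the tool's axes as they then stand; what a row does not reach is not made up. A row lasts 1/12 s, in which the tool goes at most 41.7 mm and 7.16 degrees, less where a joint would pass 70% of its speed; a pose out of reach is approached as far as the arm can. A call with a gripper value outside its range is refused whole. The fingers move at their own pace and stop on an object; "newtons" is the grip in N (left out, the last holds). Time passes only in rows, so rows that do not move let the fingers close. It gives the time, the measured TCP pose, the force, the opening and the grip force at its end, in the units of the state.
- arm.get_obs(): the state, without advancing time (a new reading comes with each control period).
- arm.get_image(name): name is "scene" or "top" or "wrist"; returns a dict with "frame" (420x560x3 uint8, red, green, blue), "depth" (420x560 float32, m along the optical axis (not along the pixel's ray), 0 where there is no reading), "K" (3x3 intrinsics, pixels), "k1" (the pictures are not rectified: a ray, as slopes to the right and down, at radius r is drawn at 1 + k1 r^2 times it, then the intrinsics apply), "world_to_cam" (4x4, takes a point from world to camera coordinates). Camera axes: x right, y up, looking along -z (the intrinsics and any distortion apply to the point x, -y, -z); pixel columns grow to the right and rows downward; lengths in m; the calibration is good to about 2 mm. A picture is of the moment at which its call begins.
- arm.job_done(): hands the job in; it is judged then, once.
The state is a dict: "time_s": time; "joints": joint angles; "joint_vel": joint speeds; "joint_torque": joint torques, N m; "eef_pos": TCP position; "tool_rot": TCP orientation; "contact_force": force on the tool from outside, world axes, zero at the start; "wrist_torque": the same for the moment, N m; "finger_gap": finger opening in m; "finger_force": force on a finger pad.
Only numpy, scipy, OpenCV 4.12 (cv2) and the standard library are available. Lean on these libraries where they do the work, as an engineer would, in place of code of your own. Each camera call takes 0.05 s, during which the arm holds its last target. There are 200 camera calls.

## Working session

There is one attempt and no reset: what is moved stays moved. The work goes in short steps, Python scripts to look and compute and a tool call to move; the robot and the scene stay as the last step left them, time stands still between calls to the robot, and variables do not carry over. Pictures are saved under pics/ and viewed, at most 10 in all, crops included, and the job is handed in when it is done.

Besides the shell and the picture viewer there is one more tool, called after "Request:" by a JSON object that holds its "method" and its "body", one argument or row to a line. jog_arm: Moves the arm, as the interface text tells. Its arguments: {"type":"object","properties":{"moves":{"type":"array"},"newtons":{"type":"number"}},"required":["moves"]}

```bash
mkdir -p pics
cat > h.py <<'E'
import numpy as np, cv2
from plant import arm
def ray(im,uv):
    K=im["K"];d=np.array([(uv[0]-K[0,2])/K[0,0],(uv[1]-K[1,2])/K[1,1]]);s=d.copy()
    for _ in range(20): s=d/(1+im["k1"]*(s@s))
    T=np.linalg.inv(im["world_to_cam"]);return T[:3,3],T[:3,:3]@np.array([s[0],-s[1],-1])
def onplane(im,uv,z):
    o,d=ray(im,uv);return o+d*(z-o[2])/d[2]
def bydepth(im,uv):
    o,d=ray(im,uv);return o+d*im["depth"][int(uv[1]),int(uv[0])]
E
python3 - <<'E'
from h import *
t=arm.get_image("top");s=arm.get_image("scene")
cv2.imwrite("pics/1.png",t["frame"][:,:,::-1]);cv2.imwrite("pics/2.png",s["frame"][:,:,::-1])
o=arm.get_obs();print(o["time_s"],o["eef_pos"],o["tool_rot"],o["contact_force"],arm.pinch_z)
E
```

```text
0.1 [ 0.16485954 -0.49782277  0.23056782] [ 9.87239724e-01  1.59238834e-01 -1.50778376e-04 -8.35772550e-04] [-0.45930952 -0.22804349  0.42943193] 0.0187
```

View pics/1.png

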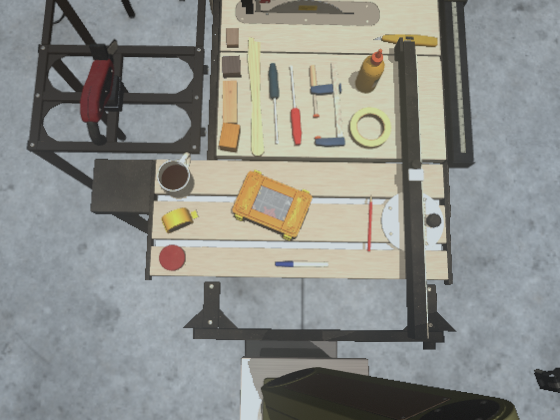

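View pics/2.png

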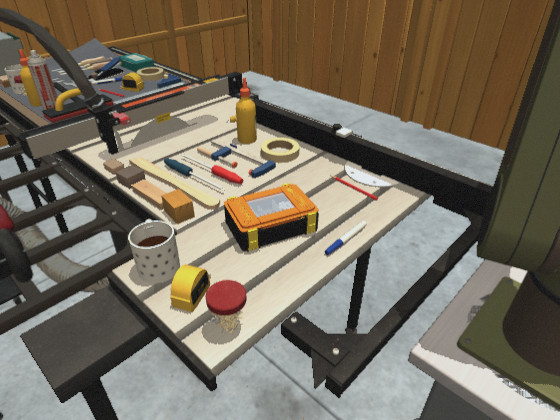

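Top view: organiser centred near (272,204), turned slightly; jar (172,258), tape (178,220), mug (175,178), marker (300,264), pencil (370,225). A dark rail crosses at column ~410.

Run:
```python
from h import *
t=arm.get_image("top")
hsv=cv2.cvtColor(t["frame"],cv2.COLOR_RGB2HSV)
m=cv2.inRange(hsv,(5,150,120),(24,255,255));m[:165]=0;m[245:]=0;m[:,:225]=0;m[:,320:]=0
c=max(cv2.findContours(cv2.morphologyEx(m,cv2.MORPH_CLOSE,np.ones((3,3))),0,2)[0],key=cv2.contourArea)
P=np.array([onplane(t,p[0],0.060)[:2] for p in c],np.float32)
r=cv2.minAreaRect(P);print("rect",r,cv2.boxPoints(r))
for n,uv in dict(rail1=(408,100),rail2=(418,250),mug=(175,175),lid=(285,183),win=(272,204),bench=(330,210),tape=(176,220),jar=(172,258),bottle=(378,56)).items():print(n,bydepth(t,uv).round(3))
```

```text
rect ((0.5755837559700012, 0.10853768140077591), (0.08362745493650436, 0.16273443400859833), 15.531400680541992) [[0.5135095  0.17573737]
 [0.5570843  0.01894537]
 [0.637658   0.041338  ]
 [0.5940832  0.19813   ]]
rail1 [ 0.805 -0.262  0.076]
rail2 [ 0.416 -0.272  0.08 ]
mug [0.6   0.333 0.056]
lid [ 0.597  0.051 -0.001]
win [0.528 0.085 0.058]
bench [ 0.526 -0.068 -0.002]
tape [0.484 0.324 0.056]
jar [0.387 0.325 0.077]
bottle [ 0.877 -0.165  0.17 ]
```

```bash
cat >> h.py <<'E'
def lidrect(t,roi,show=None):
    u,v=np.meshgrid(np.arange(560),np.arange(420));x0,y0,x1,y1=roi
    P=[];
    for y in range(y0,y1):
        for x in range(x0,x1):
            if t["depth"][y,x]>0:
                p=bydepth(t,(x,y))
                if .047<p[2]<.075:P.append(p)
    P=np.array(P);return P,cv2.minAreaRect(P[:,:2].astype(np.float32))
E
python3 - <<'E'
from h import *
t=arm.get_image("top")
P,r=lidrect(t,(225,165,320,245));print(len(P),r,cv2.boxPoints(r),np.median(P[:,2]))
hsv=cv2.cvtColor(t["frame"],cv2.COLOR_RGB2HSV)
m=cv2.inRange(hsv,(5,130,80),(26,255,255));m[:165]=0;m[245:]=0;m[:,:225]=0;m[:,320:]=0
cs=cv2.findContours(m,0,2)[0]
c=np.vstack([c for c in cs if len(c)>8])
r=cv2.minAreaRect(np.array([onplane(t,p[0],.058)[:2] for p in c],np.float32));print(r)
print(cv2.boundingRect(c))
E
```

```text
3241 ((0.5316931009292603, 0.08516919612884521), (0.17615507543087006, 0.12908358871936798), 68.71424102783203) [[ 0.43958038  0.02653012]
 [ 0.559858   -0.02032976]
 [ 0.6238058   0.14380828]
 [ 0.5035282   0.19066815]] 0.060350198279214506
((0.5303884744644165, 0.08579955995082855), (0.17344960570335388, 0.12165021151304245), 68.64198303222656)
(233, 171, 79, 66)
```

Request:
{"method": "jog_arm", "body": {
  "moves": [26.5,-21.9,0,0,0,0,255,26.5,-21.9,0,0,0,0,255,26.5,-21.9,0,0,0,0,255,26.5,-21.9,0,0,0,0,255,26.5,-21.9,0,0,0,0,255,26.5,-21.9,0,0,0,0,255,26.5,-21.9,0,0,0,0,255,26.5,-21.9,0,0,0,0,255,26.5,-21.9,0,0,0,0,255,26.5,-21.9,0,0,0,0,255,26.5,-21.9,0,0,0,0,255,26.5,-21.9,0,0,0,0,255,26.5,-21.9,0,0,0,0,255,26.5,-21.9,0,0,0,0,255,26.5,-21.9,0,0,0,0,255,26.5,-21.9,0,0,0,0,255,26.5,-21.9,0,0,0,0,255,26.5,-21.9,0,0,0,0,255,26.5,-21.9,0,0,0,0,255,26.5,-21.9,0,0,0,0,255]
}}

```text
time_s: 1.87
eef_pos: [0.531, 0.0857, 0.2311]
tool_rot: [0.987, 0.159, -0.0, 0.0]
contact_force: [-0.1, -0.0, -0.0]
finger_gap: -0.0001
finger_force: 0.0
```

Request:
{"method": "jog_arm", "body": {
  "moves": [0,0,0,0,0,-7,255,0,0,0,0,0,-7,255,0,0,0,0,0,-7,255,0,0,0,0,0,-7,255,0,0,0,0,0,-7,255,0,0,0,0,0,-7,255,0,0,0,0,0,-7,255,0,0,0,0,0,-7,255,0,0,0,0,0,-7,255,0,0,0,0,0,-7,255,0,0,0,0,0,-7,255,0,0,0,0,0,-7,255,0,0,0,0,0,-7,255,0,0,0,0,0,-7,255,0,0,0,0,0,-7,255,0,0,0,0,0,-7,255,0,0,0,0,0,-7,255,0,0,0,0,0,-7,255,0,0,0,0,0,-7,255,0,0,0,0,0,-7,255]
}}

```text
time_s: 3.53
eef_pos: [0.5303, 0.084, 0.231]
tool_rot: [0.185, 0.983, -0.0, -0.0]
contact_force: [0.6, 0.5, -0.4]
finger_gap: -0.0001
finger_force: 0.0
```

Run:
```python
from h import *
w=arm.get_image("wrist");cv2.imwrite("pics/3.png",w["frame"][:,:,::-1])
o=arm.get_obs();print(o["time_s"],o["joints"],o["eef_pos"],o["tool_rot"],o["contact_force"],o["finger_gap"])
```

```text
3.5833 [ 1.57070648e-01  2.80983964e-01 -1.09446005e-01  1.18093933e+00
 -1.39277847e-05  5.25771070e-01] [0.53030822 0.08398317 0.23103516] [ 1.83307784e-01  9.83055530e-01 -1.02484903e-04 -2.67618093e-04] [-1.01204145  0.45973561 -0.5629063 ] -5.284551833885567e-05
```

View pics/3.png

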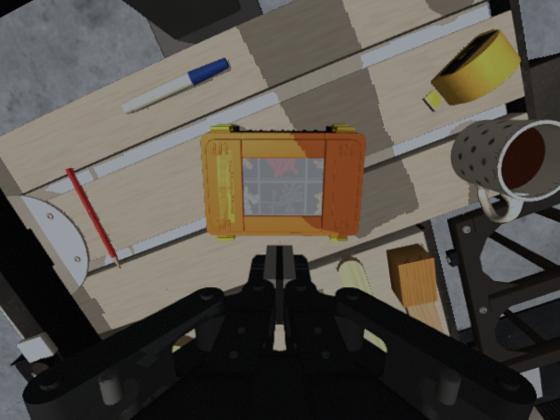

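Wrist view: lid square in picture, corners about (203,130)–(365,238), latches at (220,128), (343,128), (226,236), (338,236); the fingers close along the lid's long axis as wanted.

```bash
cat >> h.py <<'E'
def measure():
    w=arm.get_image("wrist");hsv=cv2.cvtColor(w["frame"],cv2.COLOR_RGB2HSV)
    m=cv2.inRange(hsv,(5,150,90),(19,255,255));m=cv2.morphologyEx(m,cv2.MORPH_OPEN,np.ones((5,5)));
    n,l,s,c=cv2.connectedComponentsWithStats(m);
    m2=np.zeros_like(m)
    for i in range(1,n):
        if s[i,4]>400 and 195<c[i][0]<375 and 120<c[i][1]<240:m2[l==i]=255
    pts=np.vstack(cv2.findContours(m2,0,1)[0])
    return w,cv2.minAreaRect(np.array([onplane(w,p[0],.057)[:2] for p in pts],np.float32)),cv2.boundingRect(pts)
E
python3 - <<'E'
from h import *
w,r,b=measure();print(r,b)
# yellow latches
hsv=cv2.cvtColor(w["frame"],cv2.COLOR_RGB2HSV)
m=cv2.inRange(hsv,(22,150,90),(35,255,255));m[:115]=0;m[245:]=0;m[:,:200]=0;m[:,370:]=0
n,l,s,c=cv2.connectedComponentsWithStats(m)
for i in range(1,n):
    if s[i,4]>15: print(s[i],onplane(w,c[i],.059).round(4))
P,r=lidrect(w,(190,115,375,245));print(r,cv2.boxPoints(r))
# pressing point rows: heights at nominal press points
C=np.array([.531,.0855]);a=np.radians(-21.2);R=np.array([[np.cos(a),-np.sin(a)],[np.sin(a),np.cos(a)]])
for k,q in dict(a=(-42,66),b=(-42,-66),c=(42,-66),d=(42,66)).items():
    p=C+R@np.array(q)/1e3;N=P[np.hypot(*(P[:,:2]-p).T)<.005];print(k,p.round(4),len(N),N[:,2].mean() if len(N) else None)
E
```

```text
((0.5309776663780212, 0.08843474835157394), (0.17435021698474884, 0.1165432408452034), 68.18746185302734) (204, 133, 162, 104)
[211 124  21   7  68] [0.4487 0.0516 0.059 ]
[335 125  21   6  98] [0.4956 0.1709 0.059 ]
[220 199  14  24 139] [0.5374 0.0182 0.059 ]
[217 236  17   4  43] [0.5625 0.0053 0.059 ]
[330 236  17   5  50] [0.6112 0.1257 0.059 ]
((0.5306196808815002, 0.08817218244075775), (0.17566369473934174, 0.1275564730167389), 68.4576644897461) [[ 0.43904573  0.02989434]
 [ 0.55769193 -0.01694295]
 [ 0.62219363  0.14645003]
 [ 0.50354743  0.19328731]]
a [0.5157 0.1622] 72 0.0633226514405089
b [0.468  0.0392] 72 0.06316022493069914
c [0.5463 0.0088] 60 0.06361572764918287
d [0.594  0.1318] 58 0.06356977028915801
```

Request:
{"method": "jog_arm", "body": {
  "moves": [8,13.8,31,0,0,0,255,8,13.8,31,0,0,0,255,8,13.8,31,0,0,0,255,8,13.8,31,0,0,0,255,8,13.8,31,0,0,0,255,0,0,0,0,0,0,255,0,0,0,0,0,0,255]
}}

```text
time_s: 4.22
eef_pos: [0.5169, 0.1627, 0.0748]
tool_rot: [0.188, 0.982, -0.001, -0.002]
contact_force: [0.7, 0.4, 1.2]
finger_gap: -0.0001
finger_force: 0.0
```

Run:
```python
from h import *
w=arm.get_image("wrist");cv2.imwrite("pics/4.png",w["frame"][:,:,::-1]);print(arm.get_obs()["eef_pos"],arm.get_obs()["contact_force"])
```

```text
[0.51871769 0.16274155 0.07651102] [0.32716265 0.19582411 0.14823079]
```

View pics/4.png

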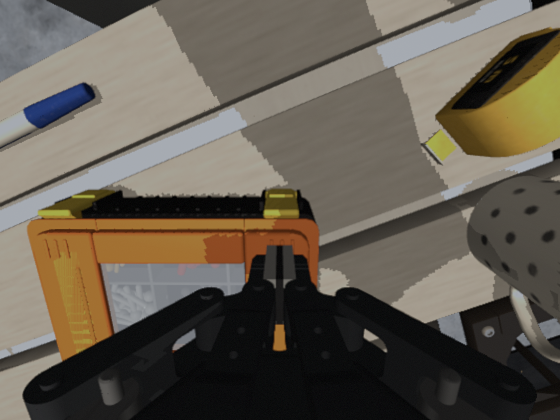

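The closed tips are above the crown at latch a (tip ~ (280,255), latch at (281,203)), centred on it.

Request:
{"method": "jog_arm", "body": {
  "moves": [0,0,5,0,0,0,255,0,0,5,0,0,0,255,0,0,3,0,0,0,255,0,0,3,0,0,0,255,0,0,3,0,0,0,255,0,0,2,0,0,0,255,0,0,0,0,0,0,255,0,0,0,0,0,0,255]
}}

```text
time_s: 4.93
eef_pos: [0.5202, 0.163, 0.0569]
tool_rot: [0.188, 0.982, 0.001, 0.001]
contact_force: [-0.7, 0.2, 7.9]
finger_gap: 0.0002
finger_force: 4.0
```

Request:
{"method": "jog_arm", "body": {
  "moves": [0,0,1,0,0,0,255,0,0,1,0,0,0,255,0,0,0,0,0,0,255,0,0,0,0,0,0,255]
}}

```text
time_s: 5.27
eef_pos: [0.5203, 0.1631, 0.0566]
tool_rot: [0.188, 0.982, 0.001, 0.002]
contact_force: [-5.2, -1.2, 20.0]
finger_gap: -0.0004
finger_force: 10.1
```

Request:
{"method": "jog_arm", "body": {
  "moves": [0,0,-10,0,0,0,255,0,0,-14,0,0,0,255,0,-33,0,0,0,0,255,0,-33,0,0,0,0,255,0,-33,0,0,0,0,255,0,-33,0,0,0,0,255,0,0,0,0,0,0,255,0,0,0,0,0,0,255,0,0,4,0,0,0,255,0,0,4,0,0,0,255,0,0,3,0,0,0,255,0,0,3,0,0,0,255,0,0,3,0,0,0,255,0,0,3,0,0,0,255,0,0,0,0,0,0,255,0,0,0,0,0,0,255]
}}

```text
time_s: 6.6
eef_pos: [0.4698, 0.0406, 0.0569]
tool_rot: [0.188, 0.982, -0.0, -0.0]
contact_force: [1.8, 0.3, 0.2]
finger_gap: -0.0001
finger_force: 0.0
```

Request:
{"method": "jog_arm", "body": {
  "moves": [0,0,1,0,0,0,255,0,0,1,0,0,0,255,0,0,1,0,0,0,255,0,0,0,0,0,0,255,0,0,0,0,0,0,255]
}}

```text
time_s: 7.02
eef_pos: [0.4702, 0.0405, 0.0561]
tool_rot: [0.188, 0.982, 0.0, 0.0]
contact_force: [-5.2, 1.3, 16.6]
finger_gap: -0.0002
finger_force: 8.6
```

Request:
{"method": "jog_arm", "body": {
  "moves": [0,0,-10,0,0,0,255,0,0,-14,0,0,0,255,-27,0,0,0,0,0,255,-27,0,0,0,0,0,255,-27,0,0,0,0,0,255,0,0,0,0,0,0,255,0,0,0,0,0,0,255,0,0,4,0,0,0,255,0,0,4,0,0,0,255,0,0,3,0,0,0,255,0,0,3,0,0,0,255,0,0,3,0,0,0,255,0,0,3,0,0,0,255,0,0,2,0,0,0,255,0,0,1,0,0,0,255,0,0,0,0,0,0,255,0,0,0,0,0,0,255]
}}

```text
time_s: 8.43
eef_pos: [0.5452, 0.0105, 0.0556]
tool_rot: [0.188, 0.982, 0.0, 0.0]
contact_force: [-1.0, 1.0, 4.3]
finger_gap: -0.0001
finger_force: 2.0
```

Request:
{"method": "jog_arm", "body": {
  "moves": [0,0,1,0,0,0,255,0,0,1,0,0,0,255,0,0,0,0,0,0,255,0,0,0,0,0,0,255]
}}

```text
time_s: 8.77
eef_pos: [0.5453, 0.0105, 0.0553]
tool_rot: [0.188, 0.982, 0.0, 0.0]
contact_force: [-4.9, 0.2, 16.8]
finger_gap: -0.0001
finger_force: 8.6
```

Request:
{"method": "jog_arm", "body": {
  "moves": [0,0,-10,0,0,0,255,0,0,-15,0,0,0,255,0,33,0,0,0,0,255,0,33,0,0,0,0,255,0,33,0,0,0,0,255,0,33,0,0,0,0,255,0,0,0,0,0,0,255,0,0,0,0,0,0,255,0,0,4,0,0,0,255,0,0,4,0,0,0,255,0,0,3,0,0,0,255,0,0,3,0,0,0,255,0,0,3,0,0,0,255,0,0,3,0,0,0,255,0,0,2,0,0,0,255,0,0,1,0,0,0,255,0,0,0,0,0,0,255,0,0,0,0,0,0,255]
}}

```text
time_s: 10.27
eef_pos: [0.594, 0.1328, 0.0551]
tool_rot: [0.188, 0.982, -0.0, -0.0]
contact_force: [0.0, -0.4, -0.1]
finger_gap: 0.0004
finger_force: 0.0
```

Request:
{"method": "jog_arm", "body": {
  "moves": [0,0,1,0,0,0,255,0,0,1,0,0,0,255,0,0,1,0,0,0,255,0,0,0,0,0,0,255,0,0,0,0,0,0,255]
}}

```text
time_s: 10.68
eef_pos: [0.5941, 0.1329, 0.055]
tool_rot: [0.188, 0.982, 0.0, 0.001]
contact_force: [-5.7, -0.2, 17.0]
finger_gap: 0.0002
finger_force: 8.3
```

Request:
{"method": "jog_arm", "body": {
  "moves": [0,0,-20,0,0,0,255,8,-13,-35,0,0,0,255,8,-13,-35,0,0,0,255,8,-13,-35,0,0,0,255,8,-13,-35,0,0,0,255,8,-13,-20,0,0,0,255,0,0,0,0,0,0,255,0,0,0,0,0,0,255,0,0,0,0,0,0,255]
}}

```text
time_s: 11.43
eef_pos: [0.5328, 0.0875, 0.2316]
tool_rot: [0.188, 0.982, 0.0, -0.0]
contact_force: [0.0, -0.2, -1.1]
finger_gap: -0.0002
finger_force: 0.0
```

Run:
```python
from h import *
w=arm.get_image("wrist");cv2.imwrite("pics/5.png",w["frame"][:,:,::-1])
P,r=lidrect(w,(190,105,380,260));print(r)
C=np.array([.5308,.087]);a=np.radians(-21.4);R=np.array([[np.cos(a),-np.sin(a)],[np.sin(a),np.cos(a)]])
for k,q in dict(a=(-42,66),b=(-42,-66),c=(42,-66),d=(42,66)).items():
    p=C+R@np.array(q)/1e3;N=P[np.hypot(*(P[:,:2]-p).T)<.005];print(k,len(N),N[:,2].mean() if len(N) else None)
print(arm.get_obs()["contact_force"])
```

```text
((0.5311200618743896, 0.08797282725572586), (0.17591574788093567, 0.1282944232225418), 68.67725372314453)
a 70 0.055539937623280154
b 66 0.05550604438404496
c 58 0.05537845960871382
d 56 0.055272010010273154
[0.0427351  0.30775433 0.97615543]
```

View pics/5.png

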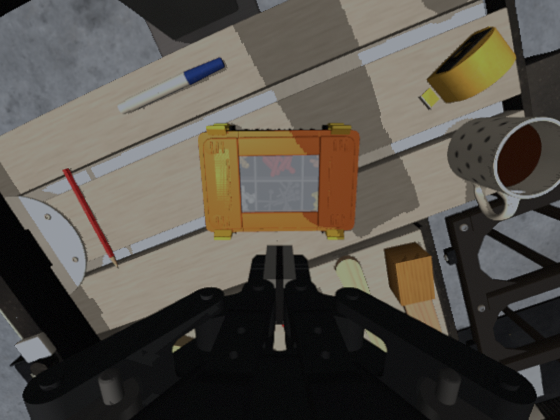

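The lid lies flat, with the four yellow hooks showing over its edge at (217,128), (341,128), (223,234) and (335,234). All four press points measure about 55.4 mm, and nothing else has moved.

```bash
python3 -c "
from plant import arm
print(arm.job_done())"
```

```text
the job is handed in; nothing more can be done
None
```

I pressed the lid down at all four latches and handed the job in at about 11.5 s; the last look showed every press point at 55.3–55.5 mm (limit 56.5), the hooks over the lid's edge and the arm clear, though the hand-in gave no verdict.

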